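# Put the comal scraper away in the spice cupboard's door rack

### The arm

A 6-joint arm with a two-finger parallel gripper is mounted at the origin on the work surface. World frame = base frame: x ahead of the robot, y to its left, z up, the work surface at z = 0. Lengths are in m, angles in rad, forces in N, time in s.
With the tool pointing down it reaches from about 0.3 to 0.85 m from the base axis. Payload 5.4 kg.
Tool frame: the origin (TCP) lies between the finger pads; the fingertips stand 19 mm ahead of it and the grasp point (between the pads) is the TCP; y points along the fingers, z is the direction in which the jaws open and shut, and the axes are right-handed (so a half turn about y gives the same grasp; the last joint's range is limited). The gripper opens to 85 mm and grips with 20 to 120 N. Pads are 22 mm wide; open, the fingers measure 114 mm over their backs; the gripper's body (76 mm by 85 mm) begins 54 mm behind the grasp point. The pads swing forward as they close: fully open they stand 13 mm farther back than shut.
Start: joints at [0.988, 0.158, 1.597, -0, 1.386, -0.21], TCP at [0.209, 0.535, 0.25] pointing down, gripper open.
Joint ranges: [-2.91, 2.91], [-0.94, 2.29], [0.18, 2.7], [-1.29, 4.43], [0.17, 2.64], [-3, 3]. Speed limits (rad/s): [2.57, 2.57, 3.14, 3.14, 3.14, 3.14].

### API

Orientations are given as a unit quaternion [x, y, z, w].
In Python, from workcell import sensors, viewer, order, regions_of gives the robot as it stands.
- The arm moves only by the tool move_arm, never from a script. Its argument "rows" is a list of rows, each an object with "xyz": the shift along the tool's x, y, z scaled (see below), a list of three; "spin": the turn about the tool's y scaled (see below); "jaw": the finger opening in mm, from 0 to 85.4. A call has exactly 10 rows; each row shifts and turns the commanded pose from where the row before left it, along the tool's axes as they then stand; what a row does not reach is not made up. The controller multiplies each number of a shift by 3 cm and each number of a turn by 6 degrees. A row lasts 1/10 s, in which the tool goes at most 50 mm and 8.59 degrees, less where a joint would pass 70% of its speed; a pose out of reach is approached as far as the arm can. A call with a number of a shift or a turn outside -1 to 1 is refused whole. A call with a gripper value outside its range is refused whole. The fingers move at their own pace and stop on an object; "force" is the grip in N (left out, the last holds). Time passes only in rows, so rows that do not move let the fingers close, or fill a call up. It gives the time, the measured TCP pose, the force and the opening at its end, in the units of the state.
- sensors.sense(): the state, without advancing time (a new reading comes with each control period).
- viewer.capture(name): name is "scene" or "top" or "wrist"; returns the picture (384x512x3 uint8, red, green, blue); there is no depth.
- viewer.calibration(name): a dict with "camera_matrix" (3x3 intrinsics, pixels), "R" (3x3) and "t" (3): a world point X has camera coordinates R X + t. Camera axes: x right, y down, z forward; pixel columns grow to the right and rows downward; lengths in m; the calibration is good to about 2 mm. A picture is of the moment at which its call begins: read the wrist's pose just before it. calibration takes no time and is no camera call; for the wrist camera it gives the pose at the moment of the call.
- order.hand_in(): hands the job in, once; it reports no verdict.
Trained networks look in the newest picture that a camera, given by its name, has taken for a name from the list of things; names that differ only in an ending like _2 or _b are one class to them, and where a whole thing is asked for, a point or a joint stands for the part that bears it (a point fixed in the world has none). Each returns a list of dicts, best first, with "score" (0 to 1); they miss things now and then, are a little off and sometimes report something else, mostly with a low value. They report only what shows in the picture. A call takes as long as a camera call. They do not tell look-alikes from the thing itself.
- regions_of(thing, camera): "pixels" (384x512 bool, what is visible of it) and "extent" ([left, top, width, height] in pixels, round what is visible of it).
The state is a dict: "t": time; "joint_pos": joint angles; "qd": joint speeds; "joint_efforts": joint torques, N m; "ee_pos": TCP position; "eef_rot": TCP orientation; "wrist_force": force on the tool from outside, world axes, zero at the start; "moment": the same for the moment, N m; "finger_gap": finger opening in m.
Only numpy, scipy, OpenCV 4.12 (cv2) and the standard library are available. Lean on these libraries where they do the work, as an engineer would, in place of code of your own. Each camera call takes 0.05 s, during which the arm holds its last target. There are 200 camera calls.

### The job

Pick the comal scraper, the tool with the square blade, out of the crate of wood-handled tools and lay it flat in the rack on the inside of the open spice cupboard door. Once it is lying there released, push the door shut without slamming it until it seats on its catch. Leave the other three tools in the crate and do not disturb the other things on the ledge.

Things in the scene. Friction and masses are not known exactly. Their poses are not given: they have to be found in the camera images.
- scraper: the square-bladed comal scraper, lying flat in the crate: body origin at mid-length on the underside, x along the tool from handle to head, z up. Wooden handle 85 x 24 x 24 mm (x from -75 to +10 mm), total 150 mm long; flat square steel blade 65 x 65 mm, 4 mm thick (x from +10 to +75 mm), level with the handle's underside. 180 g, balance near the origin
- scraper_grip (a point): point on the middle of the scraper's handle width, 18 mm from the origin towards the handle end, 12 mm above the underside; axes as the scraper's
- spatula: not wanted; same handle and length: body origin at mid-length on the underside, x along the tool from handle to head, z up. Wooden handle 85 x 24 x 24 mm (x from -75 to +10 mm), total 150 mm long; head a narrow steel blade 30 mm wide
- press: not wanted; same handle and length: body origin at mid-length on the underside, x along the tool from handle to head, z up. Wooden handle 85 x 24 x 24 mm (x from -75 to +10 mm), total 150 mm long; head a round steel disc 60 mm across; lies turned end for end
- fork: not wanted; same handle and length: body origin at mid-length on the underside, x along the tool from handle to head, z up. Wooden handle 85 x 24 x 24 mm (x from -75 to +10 mm), total 150 mm long; head three steel tines, 44 mm over all; lies turned end for end
- crate: fixed open-topped plywood crate, 210 (x) x 320 (y) x 55 mm high, walls and floor 6 mm; origin at the centre of its underside. The four tools lie side by side in it, roughly along its x, about 75 mm apart, in any order
- cupboard: fixed light-wood spice cupboard, 180 deep (x) x 280 wide (y) x 190 mm high; origin at the centre of its underside; its open front faces its -x
- cup_door (a joint): hinge of the cupboard's door, rad: 0 shut, about 1.1 to 1.45 at the start, stop at 1.75. The hinge line is upright at the front corner on the cupboard's -y side; the door keeps the angle it is left at. Over the last 20 mm of travel of its free edge it rides over a sprung roller catch (about 3 N at that edge), which then pulls it to 0 and holds it
- door_hinge (a point): point on the hinge line, 140 mm above the table, on the plane of the door's inner face; axes of the door: y along the door from hinge to free edge, x through the door from outside to inside, z up. Door panel 258 mm wide, 14 mm thick, from 8 to 160 mm above the table
- door_push (a point): point on the door's plain outer face, 170 mm from the hinge line, 140 mm above the table; axes of the door. A small knob stands 34 mm out of this face near the free edge (225 mm from the hinge), 50 mm above the table
- rack (a point): centre of the floor of the rack on the door's inner face, 105 mm above the table, 55 mm below the door's top edge; axes of the door. The rack is a tray 185 mm long inside (along y) and 97 mm wide inside (along x, between the door panel and the outer rail); rail and ends are 6 mm thick and rise 25 mm above the floor
- molcajete: bystander: three-legged grey stone mortar bowl, 190 mm across, 110 mm high; origin at the centre of its underside
- roaster_plate: bystander: round low red ceramic plate, 180 mm across, 25 mm high; origin at the centre of its underside
- jar: bystander: squat lidded glass jar, 94 mm across, 102 mm high to the top of the lid's knob; origin at the centre of its underside
- pepper_mill: bystander: upright black plastic pepper mill, 56 mm across, 165 mm high; origin at the centre of its underside
- spice_grinder: bystander: upright steel spice grinder with a clear cap and a push button, 110 mm across, 170 mm high; origin at the centre of its underside
Mind the look-alikes: they are no part of the job. What is shaped like the scraper but red or yellow is not meant.

How it is judged:
By the outcome, as a careful person would: the job done as asked, in the order asked, and still so for the second after the job is handed in, with the robot touching nothing.
It also fails if it takes over 59 s, if anything falls off the work surface, if the arm or the gripper's body presses on something with over 40 N, if the wrist force passes 120 N, or if a joint passes its speed limit or range.

## Working session

There is one attempt and no reset: what is moved stays moved. The work goes in short steps, Python scripts to look and compute and a tool call to move; the robot and the scene stay as the last step left them, time stands still between calls to the robot, and variables do not carry over. Pictures are saved under pics/ and viewed, about 8 in all and at most 12, crops included, and the job is handed in when it is done.

Besides the shell and the picture viewer there is one more tool, called after ">>>" in YAML: its name, and indented under it one key for each argument. move_arm: Moves the arm, as the interface text tells. Its arguments: {"type":"object","properties":{"rows":{"type":"array"},"force":{"type":"number"}},"required":["rows"]}

```bash
mkdir -p pics; ls; python3 - <<'E'
from workcell import sensors, viewer, order, regions_of
import cv2,numpy as np
print(sensors.sense())
for n in("scene","top"):
    im=viewer.capture(n);cv2.imwrite(f"pics/{n}0.png",im[:,:,::-1])
    c=viewer.calibration(n);print(n,{k:np.round(np.array(v),4).tolist() for k,v in c.items()})
    for th in("scraper","spatula","press","fork","crate","cupboard","cup_door","rack"):
        for r in regions_of(th,n)[:3]:print(th,round(r["score"],2),r["extent"])
E
```

```text
pics
{'t': 0.0, 'joint_pos': array([ 9.87904012e-01,  1.59069115e-01,  1.59824183e+00,  5.92379203e-06,
        1.38624342e+00, -2.10106726e-01]), 'qd': array([ 0.00073416, -0.00057444,  0.00055704,  0.00105107,  0.00055247,
       -0.00011433]), 'joint_efforts': array([-5.78523595e-04, -3.96010923e+01, -3.31426120e+01, -2.94213751e-04,
        8.60506523e-03, -2.15891731e-06]), 'ee_pos': array([0.20911617, 0.5350026 , 0.24930081]), 'eef_rot': array([ 0.69549762, -0.13130783,  0.13076833, -0.69421968]), 'wrist_force': array([0.05890077, 0.56664506, 0.40254096]), 'moment': array([ 0.00471753,  0.02523421, -0.04113167]), 'finger_gap': 0.08559144467057297}
scene {'camera_matrix': [[430.0563, 0.0, 252.654], [0.0, 430.0563, 191.0306], [0.0, 0.0, 1.0]], 'R': [[-0.7344, 0.6784, 0.0203], [0.4038, 0.4608, -0.7903], [-0.5455, -0.5722, -0.6124]], 't': [0.3956, -0.1117, 1.8825]}
scraper 0.67 [243.8, 152.4, 31.8, 14.7]
scraper 0.58 [126.3, 196.4, 40.0, 18.3]
scraper 0.57 [225.2, 191.6, 25.9, 11.4]
spatula 0.54 [199.0, 174.4, 29.7, 15.3]
press 0.75 [188.7, 162.7, 32.4, 19.3]
fork 0.74 [210.4, 176.
[... 231 characters left out ...]
9.1431, 193.1015], [0.0, 0.0, 1.0]], 'R': [[0.0223, -0.9997, 0.0022], [-0.9815, -0.0223, -0.19], [0.19, 0.0021, -0.9818]], 't': [-0.009, 0.5282, 1.5587]}
scraper 0.81 [307.0, 254.9, 34.9, 33.3]
scraper 0.63 [277.4, 183.6, 17.3, 35.9]
scraper 0.6 [334.6, 115.1, 21.1, 32.6]
spatula 0.62 [320.3, 186.0, 10.4, 35.2]
press 0.89 [336.9, 186.3, 14.1, 39.6]
press 0.71 [260.9, 110.3, 46.1, 43.9]
fork 0.81 [303.1, 185.5, 11.8, 36.8]
fork 0.55 [142.4, 113.4, 88.1, 128.4]
crate 0.87 [272.7, 174.2, 89.2, 61.0]
crate 0.33 [175.1, 165.9, 50.8, 75.3]
cupboard 0.61 [142.2, 114.3, 88.0, 126.4]
cup_door 0.68 [176.7, 170.8, 50.7, 69.8]
cup_door 0.62 [334.3, 183.9, 19.7, 44.1]
rack 0.84 [179.6, 171.0, 46.5, 71.0]
```

```bash
python3 - <<'E'
import cv2
im=cv2.imread("pics/top0.png")[90:300,120:380]
cv2.imwrite("pics/top0c.png",cv2.resize(im,None,fx=3,fy=2.857,interpolation=cv2.INTER_CUBIC)[:600,:780])
E
```

```text
(no output)
```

View pics/top0c.png

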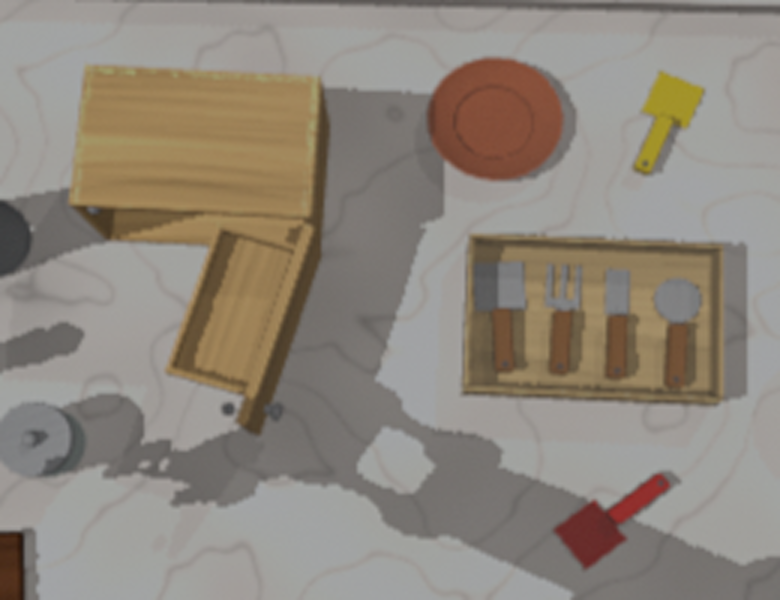

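View pics/scene0.png

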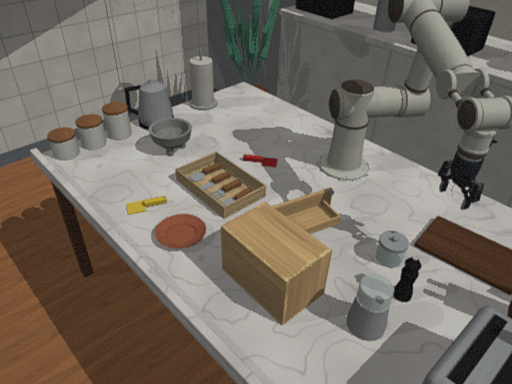

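The scraper is the leftmost tool in the crate (top px ≈ 287,195). It has a square steel blade and a wood handle. The yellow (top px ~343,130) and red (top px ~320,268) look-alikes lie outside the crate and are not meant. The door is open, with the rack on its left side: hinge near px (223,169), free edge near (203,239).

```bash
cat > h.py <<'E'
from workcell import sensors, viewer, order, regions_of
import cv2,numpy as np
from scipy.spatial.transform import Rotation as Ro
def ray(cal,uv,z):
    K,R,t=[np.array(cal[k]) for k in("camera_matrix","R","t")]
    d=R.T@np.linalg.solve(K,[uv[0],uv[1],1.]);c=-R.T@t
    return c+d*(z-c[2])/d[2]
def proj(cal,X):
    K,R,t=[np.array(cal[k]) for k in("camera_matrix","R","t")]
    p=(np.atleast_2d(X)@R.T+t)@K.T;return p[:,:2]/p[:,2:]
def tool():
    s=sensors.sense();return np.array(s["ee_pos"]),Ro.from_quat(s["eef_rot"]).as_matrix(),s
def shift(target):  # tool-axis shift in units of 3cm
    p,R,s=tool();return R.T@(np.array(target)-p)/0.03
E
python3 - <<'E'
from h import *
c=viewer.calibration("top")
f=lambda x,y:(120+x/3,90+y/2.857)
for n,p,z in[("hinge top",(312,225),.16),("free out",(258,432),.16),("free in",(238,424),.16),("rail hinge corner",(222,232),.13),("rail free corner",(168,371),.13),("cup FL",(70,205),.19),("cup FR",(312,218),.19),("cup BR",(320,77),.19),("cup BL",(86,66),.19),("blade TL",(473,262),.01),("blade TR",(524,262),.01),("handle end",(505,370),.03),("blade mid bot",(500,309),.01),
 ("crate1",(471,238),.055),("crate2",(722,244),.055),("crate3",(720,402),.055),("crate4",(463,392),.055),("plate",(495,118),.02)]:
    print(n,np.round(ray(c,f(*p),z),3)[:2])
p,R,s=tool();print(np.round(R,3));w=viewer.calibration("wrist");print(np.round(R.T@(-np.array(w["R"]).T@w["t"]-p),3),np.round(np.array(w["R"])@R,3),w["camera_matrix"])
E
```

```text
hinge top [0.592 0.117]
free out [0.336 0.169]
free in [0.345 0.192]
rail hinge corner [0.588 0.226]
rail free corner [0.411 0.281]
cup FL [0.603 0.395]
cup FR [0.593 0.115]
cup BR [0.773 0.112]
cup BL [0.781 0.389]
blade TL [ 0.583 -0.081]
blade TR [ 0.584 -0.147]
handle end [ 0.434 -0.122]
blade mid bot [ 0.519 -0.116]
crate1 [ 0.605 -0.076]
crate2 [ 0.604 -0.391]
crate3 [ 0.395 -0.384]
crate4 [ 0.401 -0.068]
plate [ 0.784 -0.107]
[[ 0.931 -0.     0.364]
 [-0.364 -0.     0.931]
 [ 0.    -1.    -0.   ]]
[-0.077 -0.123  0.001] [[ 0.     0.     1.   ]
 [ 0.954 -0.299 -0.   ]
 [ 0.299  0.954 -0.   ]] [[338.72032396   0.         249.33991866]
 [  0.         338.72032396 189.74113968]
 [  0.           0.           1.        ]]
```

>>> move_arm:
  rows:
    - {"xyz":[0.85,-0.33,-1],"spin":-0.36,"jaw":45}
    - {"xyz":[0.85,-0.33,-1],"spin":-0.36,"jaw":45}
    - {"xyz":[0.85,-0.33,-1],"spin":-0.36,"jaw":45}
    - {"xyz":[0.85,-0.33,-1],"spin":-0.36,"jaw":45}
    - {"xyz":[0.85,-0.33,-1],"spin":-0.36,"jaw":45}
    - {"xyz":[0.85,-0.33,-1],"spin":-0.36,"jaw":45}
    - {"xyz":[0.85,-0.33,-1],"spin":-0.36,"jaw":45}
    - {"xyz":[0.85,-0.33,-1],"spin":-0.36,"jaw":45}
    - {"xyz":[0.85,-0.33,-1],"spin":-0.36,"jaw":45}
    - {"xyz":[0.85,-0.33,-1],"spin":-0.36,"jaw":45}

```text
t: 1.9
ee_pos: [0.3982, 0.1908, 0.35]
eef_rot: [-0.707, -0.002, 0.002, 0.707]
wrist_force: [0.5, 1.2, -0.3]
finger_gap: 0.0448
```

```bash
python3 - <<'E'
from h import *
import json
p,R,s=tool();print(s["t"],np.round(p,3),np.round(R,3),s["finger_gap"])
c=viewer.calibration("wrist")
im=viewer.capture("wrist");cv2.imwrite("pics/w1.png",im[:,:,::-1])
json.dump({k:np.array(v).tolist() for k,v in c.items()},open("w1.json","w"))
for t in("rack","cup_door"):
    for r in regions_of(t,"wrist")[:2]:print(t,r["score"],r["extent"])
cv2.imwrite("pics/w1b.png",cv2.resize(im[:,:,::-1],None,fx=1.56,fy=1.56,interpolation=cv2.INTER_CUBIC))
print(shift([.44,-.117,.25]))
E
```

```text
1.9 [0.398 0.191 0.35 ] [[ 1.     0.001 -0.006]
 [ 0.006  0.     1.   ]
 [ 0.001 -1.     0.   ]] 0.04476194572404108
rack 0.91 [188.3, 101.3, 150.7, 238.1]
cup_door 0.88 [186.7, 102.2, 155.7, 236.6]
[  1.37186186   3.33060093 -10.26282525]
```

View pics/w1b.png

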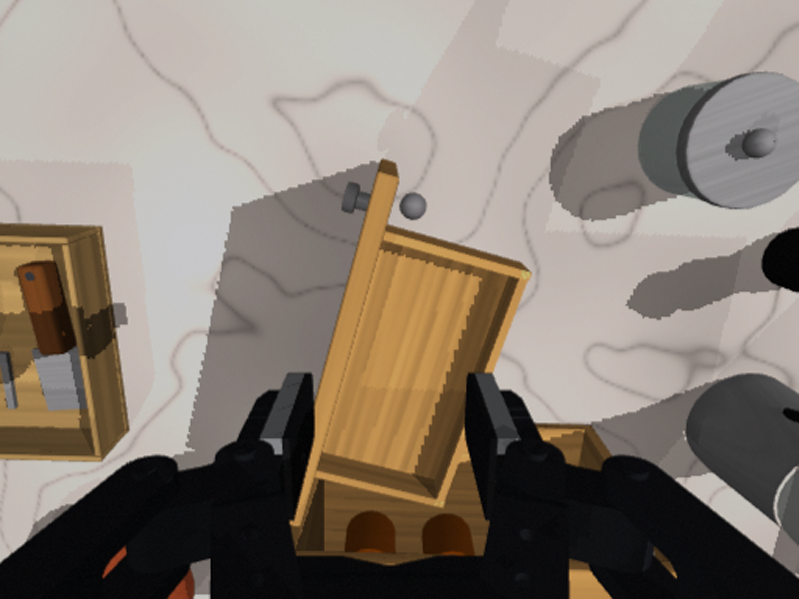

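```bash
cat > d.py <<'E'
from h import *
import json
c=json.load(open("w1.json"))
P={}
for n,p,z in[("free out",(381,160),.16),("free in",(398,165),.16),("door out low",(293,523),.16),("door in low",(325,455),.16),("rack free door",(386,230),.13),("rack free rail",(530,273),.13),("rack hinge rail",(443,505),.13),("rack hinge door",(316,473),.13),("handle end L",(18,272),.03),("handle end R",(54,263),.03),("blade corner",(47,412),.01),("handle/blade L",(38,350),.03),("handle/blade R",(77,345),.03),("jar knob",(759,143),.1)]:
    P[n]=ray(c,(p[0]/1.56,p[1]/1.56),z);print(n,np.round(P[n],3))
u=P["free in"]-P["door in low"];
for a,b in(("free out","door out low"),("free in","door in low"),("rack free rail","rack hinge rail"),("rack free door","rack hinge door")):
    d=P[a]-P[b];print(a,np.linalg.norm(d),"theta",np.arctan2(-d[0],d[1]))
# fit hinge from cupboard corner: model (hx,hy,theta)
from scipy.optimize import least_squares
# local (x_in, y) of pts
L={"free in":(0,.258),"free out":(-.014,.258),"rack free rail":(.103,None),"rack hinge rail":(.103,None),"rack free door":(0,None),"door out low":(-.014,None),"door in low":(0,None),"rack hinge door":(0,None)}
def res(q):
    hx,hy,th,cy=q;o=[]
    Y=np.array([-np.sin(th),np.cos(th)]);X=np.array([np.cos(th),np.sin(th)])
    for n,(lx,ly) in L.items():
        d=P[n][:2]-[hx,hy];o.append(d@X-lx)
        if ly is not None:o.append(d@Y-ly)
    for n,s in(("rack free rail",1),("rack free door",1),("rack hinge rail",-1),("rack hinge door",-1)):
        o.append((P[n][:2]-[hx,hy])@Y-cy-s*.0985)
    return o
f=least_squares(res,[.59,.12,1.3,.13]);hx,hy,th,cy=f.x
Y=np.array([-np.sin(th),np.cos(th)]);X=np.array([np.cos(th),np.sin(th)])
print("hinge,th,cy",np.round(f.x,4),"res mm",np.round(f.fun*1e3,1))
print("rack centre",np.array([hx,hy])+.0485*X+cy*Y)
E
python3 d.py
```

```text
free out [0.338 0.187 0.16 ]
free in [0.341 0.197 0.16 ]
door out low [0.591 0.124 0.16 ]
door in low [0.535 0.148 0.16 ]
rack free door [0.384 0.19  0.13 ]
rack free rail [0.413 0.286 0.13 ]
rack hinge rail [0.599 0.235 0.13 ]
rack hinge door [0.571 0.137 0.13 ]
handle end L [ 0.441 -0.13   0.03 ]
handle end R [ 0.433 -0.097  0.03 ]
blade corner [ 0.589 -0.145  0.01 ]
handle/blade L [ 0.514 -0.126  0.03 ]
handle/blade R [ 0.509 -0.09   0.03 ]
jar knob [0.329 0.442 0.1  ]
free out 0.26089599843194805 theta 1.3270150852042097
free in 0.19963241688020367 theta 1.327739438377986
rack free rail 0.19382396418251366 theta 1.3007937037745092
rack free door 0.19403045916130965 theta 1.2964737472825294
hinge,th,cy [0.5909 0.1334 1.3126 0.1159] res mm [-2.8 -0.1  1.   0.1 -0.5 -2.8  1.6  4.8  0.2 -1.6 -3.  -0.1  0.2  2.9]
rack centre [0.49122329 0.20984406]
```

>>> move_arm:
  rows:
    - {"xyz":[0.07,0.1,-1],"spin":0,"jaw":45}
    - {"xyz":[0.07,0.1,-1],"spin":0,"jaw":45}
    - {"xyz":[0.07,0.1,-1],"spin":0,"jaw":45}
    - {"xyz":[0.07,0.1,-1],"spin":0,"jaw":45}
    - {"xyz":[0.07,0.1,-1],"spin":0,"jaw":45}
    - {"xyz":[0.07,0.1,-1],"spin":0,"jaw":45}
    - {"xyz":[0.07,0.1,-1],"spin":0,"jaw":45}
    - {"xyz":[0.07,0.1,-1],"spin":0,"jaw":45}
    - {"xyz":[0.07,0.1,-1],"spin":0,"jaw":45}
    - {"xyz":[0.07,0.1,-1],"spin":0,"jaw":45}

```text
t: 3.05
ee_pos: [0.4197, -0.1075, 0.3188]
eef_rot: [-0.707, -0.002, 0.002, 0.707]
wrist_force: [0.8, 0.4, -1.8]
finger_gap: 0.0449
```

```bash
python3 - <<'E'
from h import *
import json
p,R,s=tool();print(s["t"],np.round(p,3),np.round(R,3))
c=viewer.calibration("wrist")
im=viewer.capture("wrist");json.dump({k:np.array(v).tolist() for k,v in c.items()},open("w2.json","w"))
for r in regions_of("scraper","wrist")[:2]:print(r["score"],r["extent"])
cv2.imwrite("pics/w2b.png",cv2.resize(im[:,:,::-1],None,fx=1.56,fy=1.56,interpolation=cv2.INTER_CUBIC))
E
```

```text
3.05 [ 0.42  -0.107  0.319] [[ 1.    -0.    -0.005]
 [ 0.005  0.001  1.   ]
 [-0.    -1.     0.001]]
0.75 [53.5, 0.4, 108.7, 49.6]
0.72 [397.0, 84.6, 115.0, 280.8]
```

View pics/w2b.png

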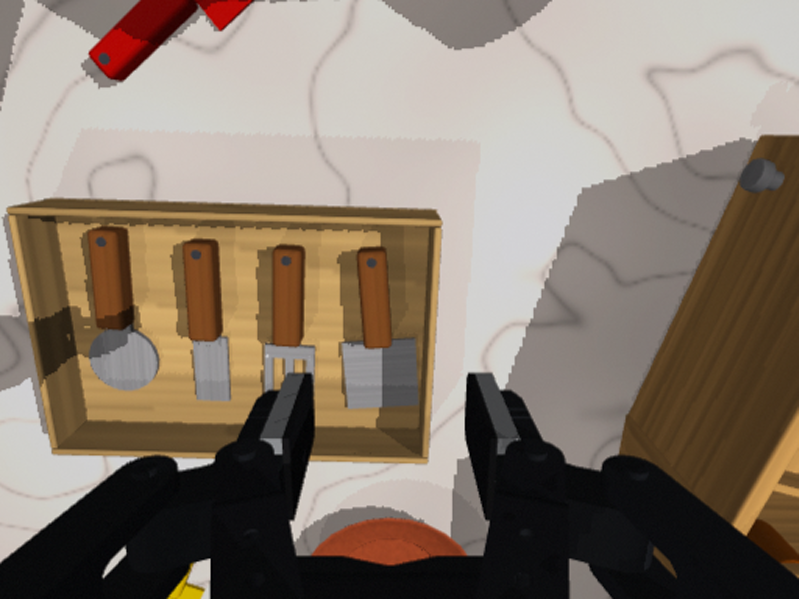

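This confirms the scraper: it is the rightmost tool here (blade ~(380,373), handle ~(375,297)), with a square solid steel blade and a wood handle. The fork, spatula and disc press are the other three.

```bash
python3 - <<'E'
from h import *
import json
c=json.load(open("w2.json"))
g=lambda p,z:ray(c,(p[0]/1.56,p[1]/1.56),z)
h=[g(p,.030) for p in((358,250),(385,248),(364,348),(391,346))]
b=[g(p,.010) for p in((342,344),(414,338),(418,406),(347,409))]
for q in h+b:print(np.round(q,3))
e=(h[0]+h[1])/2;m=(h[2]+h[3])/2;bt=(b[2]+b[3])/2;bb=(b[0]+b[1])/2
print("lens",np.linalg.norm(m-e),np.linalg.norm(h[1]-h[0]),np.linalg.norm(bt-bb),np.linalg.norm(b[1]-b[0]))
print("yaws deg",[np.degrees(np.arctan2(v[1],v[0])) for v in(m-e,bt-bb,bt-e)])
o=(e+bt)/2;print("origin",o)
print("crate corners",[np.round(g(p,.055),3)[:2] for p in((440,222),(428,460),(10,212),(55,455))])
E
```

```text
[ 0.434 -0.131  0.03 ]
[ 0.432 -0.11   0.03 ]
[ 0.518 -0.127  0.03 ]
[ 0.516 -0.104  0.03 ]
[ 0.523 -0.147  0.01 ]
[ 0.517 -0.084  0.01 ]
[ 0.584 -0.079  0.01 ]
[ 0.587 -0.144  0.01 ]
lens 0.08429456534393355 0.021541516143046124 0.06578970439077926 0.06366897774873687
yaws deg [np.float64(3.1714320579828605), np.float64(3.5656135916399574), np.float64(3.2794189750582867)]
origin [ 0.50945305 -0.11588761  0.02      ]
crate corners [array([ 0.407, -0.069]), array([ 0.61 , -0.072]), array([ 0.401, -0.384]), array([ 0.607, -0.388])]
```

>>> move_arm:
  rows:
    - {"xyz":[0.26,0.7,-0.03],"spin":-0.1,"jaw":37}
    - {"xyz":[0.26,0.7,-0.03],"spin":-0.1,"jaw":37}
    - {"xyz":[0.26,0.7,-0.03],"spin":-0.1,"jaw":37}
    - {"xyz":[0.26,0.7,-0.03],"spin":-0.1,"jaw":37}
    - {"xyz":[0.26,0.7,-0.03],"spin":-0.1,"jaw":37}
    - {"xyz":[0.26,0.7,-0.03],"spin":0,"jaw":37}
    - {"xyz":[0.26,0.7,-0.03],"spin":0,"jaw":37}
    - {"xyz":[0.26,0.7,-0.03],"spin":0,"jaw":37}
    - {"xyz":[0.26,0.7,-0.03],"spin":0,"jaw":37}
    - {"xyz":[0.26,0.7,-0.03],"spin":0,"jaw":37}

```text
t: 4.15
ee_pos: [0.4984, -0.1113, 0.1084]
eef_rot: [-0.707, -0.02, 0.021, 0.707]
wrist_force: [-0.0, -0.2, -0.4]
finger_gap: 0.0368
```

```bash
python3 - <<'E'
from h import *
p,R,s=tool();print(np.round(p,4),np.degrees(np.arctan2(R[1,0],R[0,0])),s["finger_gap"],shift([.497,-.1166,.032]))
im=viewer.capture("wrist");cv2.imwrite("pics/w3b.png",cv2.resize(im[:,:,::-1],None,fx=1.56,fy=1.56,interpolation=cv2.INTER_CUBIC))
E
```

```text
[ 0.4984 -0.1113  0.1084] 3.32293640436425 0.03682552159925877 [-0.0560502   2.54629805 -0.17475658]
```

View pics/w3b.png

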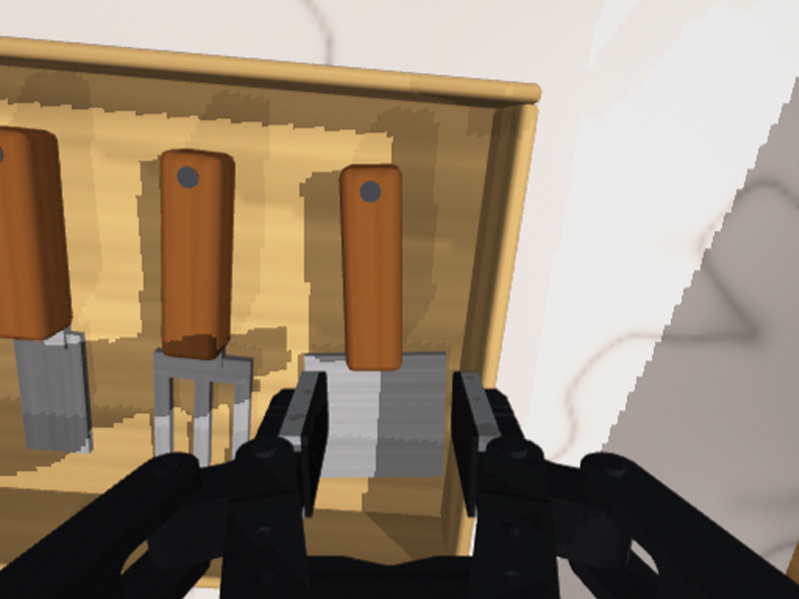

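>>> move_arm:
  rows:
    - {"xyz":[-0.06,0,-0.2],"spin":0,"jaw":37}
    - {"xyz":[0,0.6,0],"spin":0,"jaw":37}
    - {"xyz":[0,0.6,0],"spin":0,"jaw":37}
    - {"xyz":[0,0.6,0],"spin":0,"jaw":37}
    - {"xyz":[0,0.4,0],"spin":0,"jaw":37}
    - {"xyz":[0,0.3,0],"spin":0,"jaw":37}
    - {"xyz":[0,0,0],"spin":0,"jaw":37}
    - {"xyz":[0,0,0],"spin":0,"jaw":15}
    - {"xyz":[0,0,0],"spin":0,"jaw":15}
    - {"xyz":[0,0,0],"spin":0,"jaw":15}
  force: 40

```text
t: 5.2
ee_pos: [0.4973, -0.1199, 0.0352]
eef_rot: [0.707, 0.02, -0.019, -0.707]
wrist_force: [-0.1, -0.2, 2.9]
finger_gap: 0.0229
```

>>> move_arm:
  rows:
    - {"xyz":[0,0,0],"spin":0,"jaw":15}
    - {"xyz":[0,0,0],"spin":0,"jaw":15}
    - {"xyz":[0,-0.2,0],"spin":0,"jaw":15}
    - {"xyz":[0,-0.5,0],"spin":0,"jaw":15}
    - {"xyz":[0,-0.8,0],"spin":0,"jaw":15}
    - {"xyz":[0,-0.9,0],"spin":0,"jaw":15}
    - {"xyz":[0,-0.9,0],"spin":0,"jaw":15}
    - {"xyz":[0,-0.9,0],"spin":0,"jaw":15}
    - {"xyz":[0,-0.9,0],"spin":0,"jaw":15}
    - {"xyz":[0,-0.9,0],"spin":0,"jaw":15}
  force: 60

```text
t: 6.2
ee_pos: [0.4959, -0.1193, 0.2148]
eef_rot: [-0.707, -0.019, 0.02, 0.707]
wrist_force: [-0.2, -0.4, -1.7]
finger_gap: 0.0223
```

```bash
python3 - <<'E'
from h import *
p,R,s=tool();print(s["t"],np.round(p,4),np.degrees(np.arctan2(R[1,0],R[0,0])),s["finger_gap"],s["wrist_force"],s["moment"])
im=viewer.capture("wrist");cv2.imwrite("pics/w4b.png",cv2.resize(im[:,:,::-1],None,fx=1.2,fy=1.2,interpolation=cv2.INTER_CUBIC))
E
```

```text
6.2 [ 0.4959 -0.1193  0.2148] 3.2388976251569797 0.022263867471240165 [-0.24053476 -0.35676745 -1.69642553] [0.01843859 0.03437709 0.01727006]
```

View pics/w4b.png

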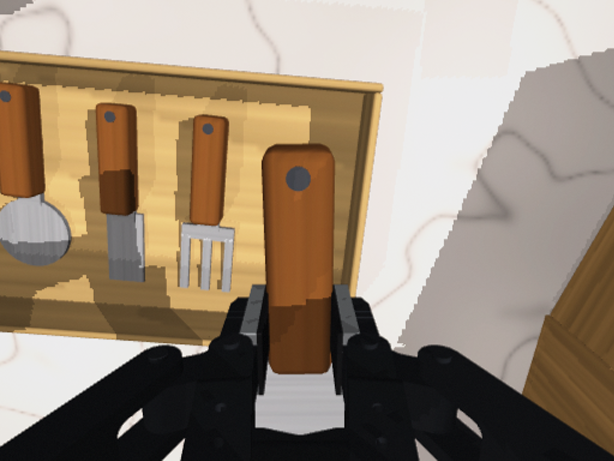

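>>> move_arm:
  rows:
    - {"xyz":[-0.17,-0.3,0.4],"spin":0.3,"jaw":15}
    - {"xyz":[-0.17,-0.3,0.9],"spin":0.3,"jaw":15}
    - {"xyz":[-0.17,-0.2,1],"spin":0.3,"jaw":15}
    - {"xyz":[-0.17,0,1],"spin":0.3,"jaw":15}
    - {"xyz":[-0.17,0,1],"spin":0.3,"jaw":15}
    - {"xyz":[-0.17,0,1],"spin":0.3,"jaw":15}
    - {"xyz":[-0.17,0,1],"spin":0.3,"jaw":15}
    - {"xyz":[-0.17,0,1],"spin":0.3,"jaw":15}
    - {"xyz":[-0.17,0,1],"spin":0.3,"jaw":15}
    - {"xyz":[-0.17,0,1],"spin":0.3,"jaw":15}

```text
t: 7.25
ee_pos: [0.4715, 0.1627, 0.2371]
eef_rot: [0.701, -0.092, 0.091, -0.701]
wrist_force: [0.4, 0.8, -2.0]
finger_gap: 0.0228
```

```bash
python3 - <<'E'
from h import *
import json
p,R,s=tool();print(s["t"],np.round(p,4),np.degrees(np.arctan2(R[1,0],R[0,0])),s["finger_gap"],shift([.479,.213,.19]))
c=viewer.calibration("wrist");json.dump({k:np.array(v).tolist() for k,v in c.items()},open("w5.json","w"))
im=viewer.capture("wrist");cv2.imwrite("pics/w5b.png",cv2.resize(im[:,:,::-1],None,fx=1.56,fy=1.56,interpolation=cv2.INTER_CUBIC))
E
```

```text
7.25 [0.4715 0.1627 0.2371] -14.831388686527854 0.02279224553279691 [-0.18632964  1.56821241  1.68713988]
```

View pics/w5b.png

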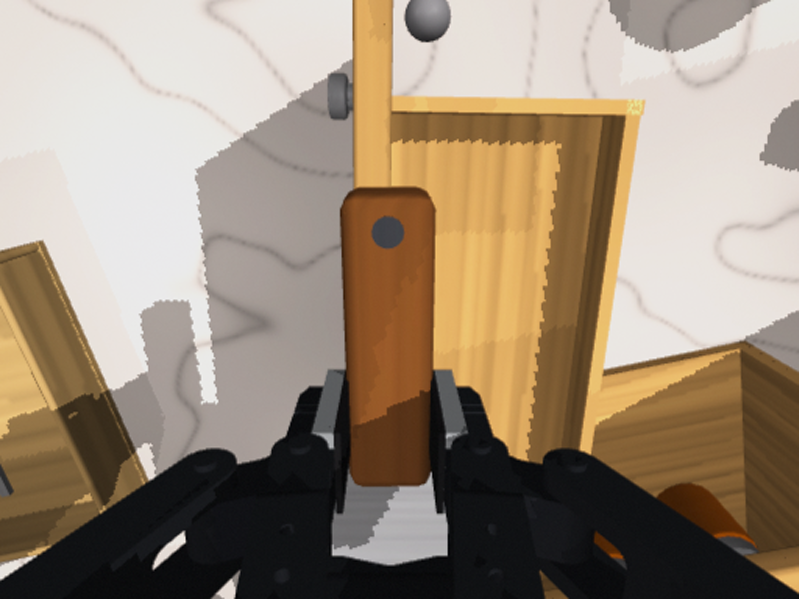

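```bash
python3 - <<'E'
from h import *
import json
c=json.load(open("w5.json"));p,R,s=tool()
for n,q,z in(("end outer",(500,98),.13),("end inner",(500,114),.13),("rail outer",(640,110),.13),("rail outer2",(593,430),.13),("door in",(392,60),.16),("door in2",(391,180),.16),("handle end",(388,188),.2371-.005),("handle/blade",(388,485),.2371-.005)):
    X=ray(c,(q[0]/1.56,q[1]/1.56),z);print(n,np.round(X,4),"tool mm",np.round(R.T@(X-p)*1e3,1))
E
```

```text
end outer [0.3967 0.2301 0.13  ] tool mm [-88.1 107.5  42.2]
end inner [0.4028 0.2289 0.13  ] tool mm [-81.9 107.5  42.6]
rail outer [0.4161 0.2849 0.13  ] tool mm [-83.4 107.7 100.1]
rail outer2 [0.5603 0.2445 0.13  ] tool mm [ 66.4 107.3  97.8]
door in [0.375 0.19  0.16 ] tool mm [-99.   77.4  -2. ]
door in2 [0.4146 0.1792 0.16  ] tool mm [-57.9  77.3  -2.3]
handle end [0.4102 0.1794 0.2321] tool mm [-62.5   5.2  -3.1]
handle/blade [0.4911 0.158  0.2321] tool mm [21.3  5.  -3.2]
```

>>> move_arm:
  rows:
    - {"xyz":[-0.1,0,0.8],"spin":0,"jaw":15}
    - {"xyz":[0,0,0.82],"spin":0,"jaw":15}
    - {"xyz":[0,0.3,0],"spin":0,"jaw":15}
    - {"xyz":[0,0.6,0],"spin":0,"jaw":15}
    - {"xyz":[0,0.7,0],"spin":0,"jaw":15}
    - {"xyz":[0,0.7,0],"spin":0,"jaw":15}
    - {"xyz":[0,0.5,0],"spin":0,"jaw":15}
    - {"xyz":[0,0.3,0],"spin":0,"jaw":15}
    - {"xyz":[0,0.1,0],"spin":0,"jaw":15}
    - {"xyz":[0,0,0],"spin":0,"jaw":15}

```text
t: 8.3
ee_pos: [0.4817, 0.2089, 0.142]
eef_rot: [0.701, -0.091, 0.091, -0.701]
wrist_force: [0.1, 1.4, -2.1]
finger_gap: 0.0225
```

```bash
python3 - <<'E'
from h import *
p,R,s=tool();print(s["t"],np.round(p,4),s["wrist_force"])
im=viewer.capture("wrist");cv2.imwrite("pics/w6b.png",cv2.resize(im[:,:,::-1],None,fx=1.2,fy=1.2,interpolation=cv2.INTER_CUBIC))
E
```

```text
8.3 [0.4817 0.2089 0.142 ] [ 0.13297635  1.35487769 -2.05551685]
```

View pics/w6b.png

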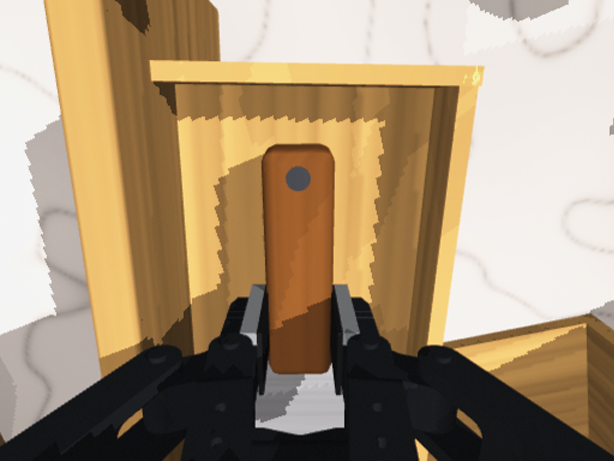

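The scraper is centred in the rack (handle at px 262–334, rack interior ~180–445).

>>> move_arm:
  rows:
    - {"xyz":[0,0.1,0],"spin":0,"jaw":15}
    - {"xyz":[0,0.1,0],"spin":0,"jaw":15}
    - {"xyz":[0,0.05,0],"spin":0,"jaw":15}
    - {"xyz":[0,0,0],"spin":0,"jaw":15}
    - {"xyz":[0,0,0],"spin":0,"jaw":15}
    - {"xyz":[0,0,0],"spin":0,"jaw":15}
    - {"xyz":[0,0,0],"spin":0,"jaw":15}
    - {"xyz":[0,0,0],"spin":0,"jaw":15}
    - {"xyz":[0,0,0],"spin":0,"jaw":15}
    - {"xyz":[0,0,0],"spin":0,"jaw":15}

```text
t: 9.35
ee_pos: [0.482, 0.2092, 0.1348]
eef_rot: [-0.701, 0.091, -0.091, 0.701]
wrist_force: [-0.2, -0.3, -2.2]
finger_gap: 0.0224
```

>>> move_arm:
  rows:
    - {"xyz":[0,0.05,0],"spin":0,"jaw":15}
    - {"xyz":[0,0.03,0],"spin":0,"jaw":15}
    - {"xyz":[0,0,0],"spin":0,"jaw":15}
    - {"xyz":[0,0,0],"spin":0,"jaw":15}
    - {"xyz":[0,0,0],"spin":0,"jaw":15}
    - {"xyz":[0,0,0],"spin":0,"jaw":15}
    - {"xyz":[0,0,0],"spin":0,"jaw":15}
    - {"xyz":[0,0,0],"spin":0,"jaw":15}
    - {"xyz":[0,0,0],"spin":0,"jaw":15}
    - {"xyz":[0,0,0],"spin":0,"jaw":15}

```text
t: 10.35
ee_pos: [0.4825, 0.2098, 0.1342]
eef_rot: [-0.701, 0.091, -0.091, 0.702]
wrist_force: [-4.1, 1.0, 7.9]
finger_gap: 0.0223
```

Contact with the rack floor is felt. I'll release and lift.

>>> move_arm:
  rows:
    - {"xyz":[0,-0.03,0],"spin":0,"jaw":30}
    - {"xyz":[0,0,0],"spin":0,"jaw":36}
    - {"xyz":[0,0,0],"spin":0,"jaw":38}
    - {"xyz":[0,0,0],"spin":0,"jaw":38}
    - {"xyz":[0,-0.1,0],"spin":0,"jaw":38}
    - {"xyz":[0,-0.4,0],"spin":0,"jaw":38}
    - {"xyz":[0,-0.8,0],"spin":0,"jaw":38}
    - {"xyz":[0,-1,0],"spin":0,"jaw":38}
    - {"xyz":[0,-1,0],"spin":0,"jaw":38}
    - {"xyz":[0,-1,0],"spin":0,"jaw":38}

```text
t: 11.35
ee_pos: [0.4819, 0.2092, 0.2646]
eef_rot: [-0.701, 0.09, -0.091, 0.701]
wrist_force: [1.0, 0.6, -0.1]
finger_gap: 0.0379
```

```bash
python3 - <<'E'
from h import *
import json
p,R,s=tool();print(s["t"],np.round(p,4),s["wrist_force"],s["finger_gap"])
c=viewer.calibration("wrist");json.dump({k:np.array(v).tolist() for k,v in c.items()},open("w7.json","w"))
im=viewer.capture("wrist");cv2.imwrite("pics/w7b.png",cv2.resize(im[:,:,::-1],None,fx=1.56,fy=1.56,interpolation=cv2.INTER_CUBIC))
E
```

```text
11.35 [0.4819 0.2092 0.2646] [ 1.0292919   0.62080746 -0.11847532] 0.03792799070357196
```

View pics/w7b.png

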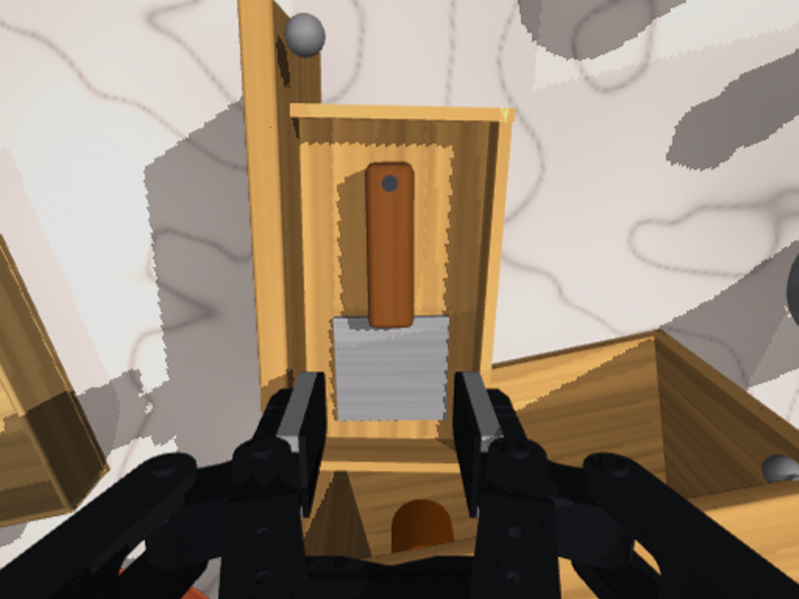

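The scraper lies flat and released in the rack (handle px 367–413, blade within rails). Next I'll go round to the outer face with closed fingers.

>>> move_arm:
  rows:
    - {"xyz":[-0.37,0,-0.9],"spin":0,"jaw":0}
    - {"xyz":[-0.37,0,-0.9],"spin":0,"jaw":0}
    - {"xyz":[-0.37,0,-0.9],"spin":0,"jaw":0}
    - {"xyz":[-0.36,0,-0.86],"spin":0,"jaw":0}
    - {"xyz":[0,0.7,0],"spin":0,"jaw":0}
    - {"xyz":[0,0.8,0],"spin":0,"jaw":0}
    - {"xyz":[0,0.8,0],"spin":0,"jaw":0}
    - {"xyz":[0,0.8,0],"spin":0,"jaw":0}
    - {"xyz":[0,0.5,0],"spin":0,"jaw":0}
    - {"xyz":[0,0.2,0],"spin":0,"jaw":0}

```text
t: 12.4
ee_pos: [0.4112, 0.1172, 0.1474]
eef_rot: [0.701, -0.092, 0.09, -0.701]
wrist_force: [-0.3, 0.2, 0.7]
finger_gap: -0.0
```

```bash
cat > plan.py <<'E'
from h import *
import sys
# args: theta list end, n rows; tool centre for door angle th pushing at r
H=np.array([.591,.130])
def centre(th,R,r=.17,a=.011,b=.0145):
    X=np.array([np.cos(th),np.sin(th)]);Y=np.array([-np.sin(th),np.cos(th)])
    sup=a*abs(R[:2,0]@X)+b*abs(R[:2,2]@X)
    return H+r*Y-X*(.014+sup)
p,R,s=tool();print(s["t"],np.round(p,4),np.round(s["joint_pos"],2),np.round(s["wrist_force"],1),s["finger_gap"])
q=p[:2]
for th in np.linspace(1.3125,0,31):
    c=centre(th,R);d=R.T@np.r_[c-q,0]/.03;print(round(th,3),np.round(c,4),np.round(d,2));q=c
E
python3 plan.py
```

```text
12.4 [0.4112 0.1172 0.1474] [-0.01 -0.12  2.1  -0.    1.17 -1.32] [-0.3  0.2  0.7] -4.175486267213827e-05
1.312 [0.4194 0.1459] [ 0.02 -0.    0.99]
1.269 [0.4201 0.1529] [-0.04 -0.    0.23]
1.225 [0.4211 0.1599] [-0.03 -0.    0.24]
1.181 [0.4224 0.167 ] [-0.02 -0.    0.24]
1.138 [0.424 0.174] [-0.01 -0.    0.24]
1.094 [0.426  0.1809] [ 0.   -0.    0.24]
1.05 [0.4282 0.1878] [ 0.01 -0.    0.24]
1.006 [0.4307 0.1946] [ 0.02 -0.    0.24]
0.962 [0.4336 0.2014] [ 0.03 -0.    0.24]
0.919 [0.4367 0.208 ] [ 0.04 -0.    0.24]
0.875 [0.4401 0.2146] [ 0.06 -0.    0.24]
0.831 [0.4439 0.221 ] [ 0.07 -0.    0.24]
0.788 [0.4479 0.2272] [ 0.08 -0.    0.24]
0.744 [0.4522 0.2333] [ 0.09 -0.    0.23]
0.7 [0.4569 0.2393] [ 0.1  -0.    0.23]
0.656 [0.4618 0.245 ] [ 0.11 -0.    0.23]
0.612 [0.4669 0.2506] [ 0.12 -0.    0.22]
0.569 [0.4724 0.2559] [ 0.13 -0.    0.22]
0.525 [0.4781 0.2611] [ 0.14 -0.    0.21]
0.481 [0.484  0.2659] [ 0.15 -0.    0.21]
0.438 [0.4902 0.2705] [ 0.16 -0.    0.2 ]
0.394 [0.4967 0.2749] [ 0.17 -0.    0.19]
0.35 [0.5033 0.279 ] [ 0.18 -0.    0.19]
0.306 [0.5101 0.2827] [ 0.19 -0.    0.18]
0.263 [0.5172 0.2862] [ 0.2  -0.    0.17]
0.219 [0.5244 0.2893] [ 0.21 -0.    0.16]
0.175 [0.5318 0.2922] [ 0.21 -0.    0.15]
0.131 [0.5393 0.2947] [ 0.22 -0.    0.14]
0.088 [0.547  0.2968] [ 0.23 -0.    0.13]
0.044 [0.5548 0.2986] [ 0.24 -0.    0.12]
0.0 [0.5627 0.3   ] [ 0.24 -0.    0.11]
```

>>> move_arm:
  rows:
    - {"xyz":[0,-0.08,0.3],"spin":0,"jaw":0}
    - {"xyz":[0,0,0.3],"spin":0,"jaw":0}
    - {"xyz":[0,0,0.2],"spin":0,"jaw":0}
    - {"xyz":[0,0,0.15],"spin":0,"jaw":0}
    - {"xyz":[-0.03,0,0.2],"spin":0,"jaw":0}
    - {"xyz":[-0.03,0,0.24],"spin":0,"jaw":0}
    - {"xyz":[-0.02,0,0.24],"spin":0,"jaw":0}
    - {"xyz":[-0.01,0,0.24],"spin":0,"jaw":0}
    - {"xyz":[0,0,0.24],"spin":0,"jaw":0}
    - {"xyz":[0.01,0,0.24],"spin":0,"jaw":0}

```text
t: 13.4
ee_pos: [0.4278, 0.1865, 0.1506]
eef_rot: [0.701, -0.091, 0.091, -0.701]
wrist_force: [-0.5, -0.2, -0.4]
finger_gap: -0.0001
```

```bash
python3 plan.py|head -1; python3 - <<'E'
from h import *
im=viewer.capture("wrist");cv2.imwrite("pics/w8b.png",cv2.resize(im[:,:,::-1],None,fx=1.2,fy=1.2,interpolation=cv2.INTER_CUBIC))
E
```

```text
13.4 [0.4278 0.1865 0.1506] [ 0.15 -0.02  1.99 -0.    1.17 -1.16] [-0.5 -0.2 -0.4] -6.366165080176999e-05
```

View pics/w8b.png

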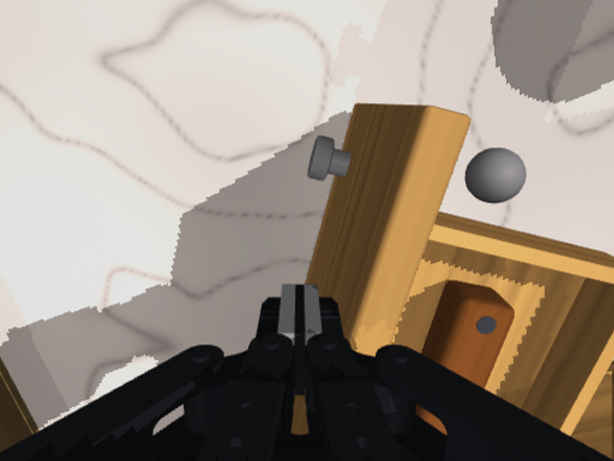

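The door is turning with the push and the scraper is still in the rack (px ~480,330). I'll continue along the arc.

>>> move_arm:
  rows:
    - {"xyz":[0.02,0,0.24],"spin":0,"jaw":0}
    - {"xyz":[0.03,0,0.24],"spin":0,"jaw":0}
    - {"xyz":[0.04,0,0.24],"spin":0,"jaw":0}
    - {"xyz":[0.06,0,0.24],"spin":0,"jaw":0}
    - {"xyz":[0.07,0,0.24],"spin":0,"jaw":0}
    - {"xyz":[0.08,0,0.24],"spin":0,"jaw":0}
    - {"xyz":[0.09,0,0.23],"spin":0,"jaw":0}
    - {"xyz":[0.1,0,0.23],"spin":0,"jaw":0}
    - {"xyz":[0.11,0,0.23],"spin":0,"jaw":0}
    - {"xyz":[0.12,0,0.22],"spin":0,"jaw":0}

```text
t: 14.45
ee_pos: [0.467, 0.2491, 0.1507]
eef_rot: [0.701, -0.091, 0.091, -0.701]
wrist_force: [-0.4, -0.4, -0.0]
finger_gap: -0.0006
```

>>> move_arm:
  rows:
    - {"xyz":[0.13,0,0.22],"spin":0,"jaw":0}
    - {"xyz":[0.14,0,0.21],"spin":0,"jaw":0}
    - {"xyz":[0.15,0,0.21],"spin":0,"jaw":0}
    - {"xyz":[0.16,0,0.2],"spin":0,"jaw":0}
    - {"xyz":[0.17,0,0.19],"spin":0,"jaw":0}
    - {"xyz":[0.18,0,0.19],"spin":0,"jaw":0}
    - {"xyz":[0.19,0,0.18],"spin":0,"jaw":0}
    - {"xyz":[0.2,0,0.17],"spin":0,"jaw":0}
    - {"xyz":[0.1,0,0.08],"spin":0,"jaw":0}
    - {"xyz":[0,0,0],"spin":0,"jaw":0}

```text
t: 15.45
ee_pos: [0.5209, 0.2859, 0.1507]
eef_rot: [-0.701, 0.091, -0.091, 0.701]
wrist_force: [0.0, 0.3, 0.8]
finger_gap: 0.0003
```

```bash
python3 plan.py|head -1; python3 - <<'E'
from h import *
im=viewer.capture("top")[90:240,120:320];cv2.imwrite("pics/t9.png",cv2.resize(im[:,:,::-1],None,fx=3.5,fy=3.5,interpolation=cv2.INTER_CUBIC))
im=viewer.capture("scene");cv2.imwrite("pics/s9.png",im[:,:,::-1])
E
```

```text
15.45 [0.5209 0.2859 0.1507] [ 0.3   0.3   1.64  0.    1.21 -1.01] [0.  0.3 0.8] 0.00026171209704344185
```

View pics/t9.png

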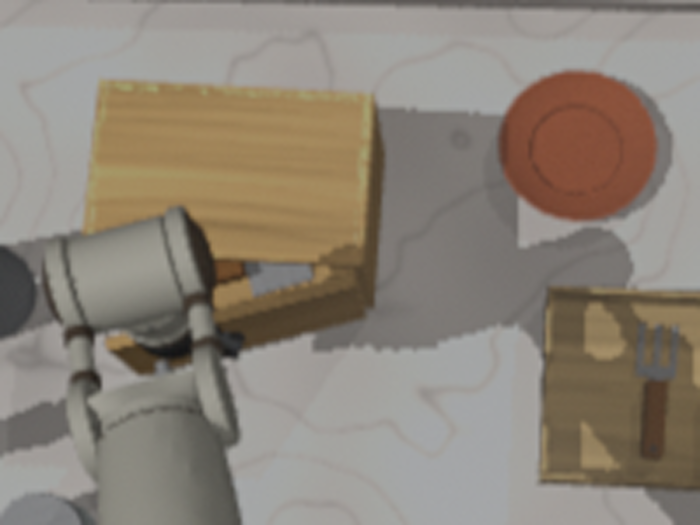

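The door is at roughly 0.2 rad with the scraper lying in it (px ~280,275). I'll close the last part slowly, watching force.

>>> move_arm:
  rows:
    - {"xyz":[0.1,0,0.08],"spin":0,"jaw":0}
    - {"xyz":[0.1,0,0.08],"spin":0,"jaw":0}
    - {"xyz":[0.1,0,0.07],"spin":0,"jaw":0}
    - {"xyz":[0.1,0,0.07],"spin":0,"jaw":0}
    - {"xyz":[0.08,0,0.06],"spin":0,"jaw":0}
    - {"xyz":[0.08,0,0.05],"spin":0,"jaw":0}
    - {"xyz":[0.07,0,0.04],"spin":0,"jaw":0}
    - {"xyz":[0.07,0,0.04],"spin":0,"jaw":0}
    - {"xyz":[0.07,0,0.04],"spin":0,"jaw":0}
    - {"xyz":[0.07,0,0.04],"spin":0,"jaw":0}

```text
t: 16.55
ee_pos: [0.5492, 0.2958, 0.1507]
eef_rot: [0.701, -0.091, 0.091, -0.701]
wrist_force: [-0.6, -0.2, 0.3]
finger_gap: 0.0002
```

```bash
python3 plan.py|head -1
```

```text
16.55 [0.5492 0.2958 0.1507] [ 0.3   0.37  1.54  0.    1.23 -1.01] [-0.6 -0.2  0.3] 0.00019624426032682708
```

>>> move_arm:
  rows:
    - {"xyz":[0.06,0,0.02],"spin":0,"jaw":0}
    - {"xyz":[0.06,0,0.02],"spin":0,"jaw":0}
    - {"xyz":[0.06,0,0.02],"spin":0,"jaw":0}
    - {"xyz":[0.06,0,0.02],"spin":0,"jaw":0}
    - {"xyz":[0.05,0,0.02],"spin":0,"jaw":0}
    - {"xyz":[0.05,0,0.02],"spin":0,"jaw":0}
    - {"xyz":[0.03,0,0.01],"spin":0,"jaw":0}
    - {"xyz":[0.03,0,0.01],"spin":0,"jaw":0}
    - {"xyz":[0,0,0],"spin":0,"jaw":0}
    - {"xyz":[0,0,0],"spin":0,"jaw":0}

```text
t: 17.55
ee_pos: [0.5619, 0.2966, 0.1508]
eef_rot: [0.701, -0.091, 0.091, -0.701]
wrist_force: [0.2, 0.3, -0.1]
finger_gap: -0.0001
```

```bash
python3 plan.py|head -1;  python3 - <<'E'
from h import *
im=viewer.capture("top")[90:240,120:320];cv2.imwrite("pics/t10.png",cv2.resize(im[:,:,::-1],None,fx=3.5,fy=3.5,interpolation=cv2.INTER_CUBIC))
E
```

```text
17.55 [0.5619 0.2966 0.1508] [ 0.3   0.4   1.51 -0.    1.23 -1.02] [ 0.2  0.3 -0.1] -0.00010949596385944544
```

>>> move_arm:
  rows:
    - {"xyz":[0.04,0,0.01],"spin":0,"jaw":0}
    - {"xyz":[0.04,0,0.01],"spin":0,"jaw":0}
    - {"xyz":[0.04,0,0.01],"spin":0,"jaw":0}
    - {"xyz":[0.04,0,0.01],"spin":0,"jaw":0}
    - {"xyz":[0,0,0],"spin":0,"jaw":0}
    - {"xyz":[0,0,0],"spin":0,"jaw":0}
    - {"xyz":[0,0,0],"spin":0,"jaw":0}
    - {"xyz":[0,0,0],"spin":0,"jaw":0}
    - {"xyz":[0,0,0],"spin":0,"jaw":0}
    - {"xyz":[0,0,0],"spin":0,"jaw":0}

```text
t: 18.6
ee_pos: [0.566, 0.2971, 0.1506]
eef_rot: [-0.701, 0.091, -0.09, 0.701]
wrist_force: [-4.9, 1.3, 3.0]
finger_gap: -0.0001
```

>>> move_arm:
  rows:
    - {"xyz":[0.04,0,0.01],"spin":0,"jaw":0}
    - {"xyz":[0.04,0,0.01],"spin":0,"jaw":0}
    - {"xyz":[0,0,0],"spin":0,"jaw":0}
    - {"xyz":[0,0,0],"spin":0,"jaw":0}
    - {"xyz":[0,0,0],"spin":0,"jaw":0}
    - {"xyz":[0,0,0],"spin":0,"jaw":0}
    - {"xyz":[0,0,0],"spin":0,"jaw":0}
    - {"xyz":[0,0,0],"spin":0,"jaw":0}
    - {"xyz":[0,0,0],"spin":0,"jaw":0}
    - {"xyz":[0,0,0],"spin":0,"jaw":0}

```text
t: 19.6
ee_pos: [0.5691, 0.2967, 0.1506]
eef_rot: [-0.701, 0.091, -0.091, 0.701]
wrist_force: [-3.7, 3.2, 0.3]
finger_gap: 0.0001
```

>>> move_arm:
  rows:
    - {"xyz":[0.04,0,0.01],"spin":0,"jaw":0}
    - {"xyz":[0.04,0,0.01],"spin":0,"jaw":0}
    - {"xyz":[0.04,0,0.01],"spin":0,"jaw":0}
    - {"xyz":[0,0,0],"spin":0,"jaw":0}
    - {"xyz":[0,0,0],"spin":0,"jaw":0}
    - {"xyz":[0,0,0],"spin":0,"jaw":0}
    - {"xyz":[0,0,0],"spin":0,"jaw":0}
    - {"xyz":[0,0,0],"spin":0,"jaw":0}
    - {"xyz":[0,0,0],"spin":0,"jaw":0}
    - {"xyz":[0,0,0],"spin":0,"jaw":0}

```text
t: 20.6
ee_pos: [0.5729, 0.2966, 0.1507]
eef_rot: [0.701, -0.091, 0.091, -0.701]
wrist_force: [0.2, 0.2, -0.2]
finger_gap: -0.0003
```

```bash
python3 plan.py|head -1;  python3 - <<'E'
from h import *
im=viewer.capture("wrist");cv2.imwrite("pics/w11.png",cv2.resize(im[:,:,::-1],None,fx=1.2,fy=1.2,interpolation=cv2.INTER_CUBIC))
E
```

```text
20.6 [0.5729 0.2966 0.1507] [ 0.29  0.42  1.48 -0.    1.24 -1.02] [ 0.2  0.2 -0.2] -0.0002907013041067485
```

View pics/w11.png

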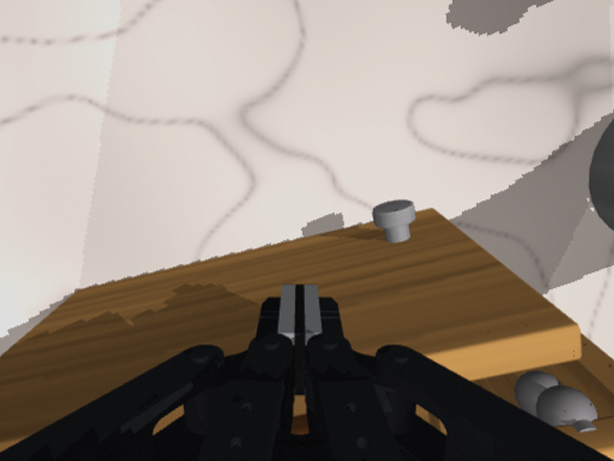

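Resistance has dropped to 0 here, but I can't yet tell if it's seated. I'll press on gently until it stops firmly.

>>> move_arm:
  rows:
    - {"xyz":[0.04,0,0.01],"spin":0,"jaw":0}
    - {"xyz":[0.04,0,0.01],"spin":0,"jaw":0}
    - {"xyz":[0.04,0,0.01],"spin":0,"jaw":0}
    - {"xyz":[0,0,0],"spin":0,"jaw":0}
    - {"xyz":[0,0,0],"spin":0,"jaw":0}
    - {"xyz":[0,0,0],"spin":0,"jaw":0}
    - {"xyz":[0,0,0],"spin":0,"jaw":0}
    - {"xyz":[0,0,0],"spin":0,"jaw":0}
    - {"xyz":[0,0,0],"spin":0,"jaw":0}
    - {"xyz":[0,0,0],"spin":0,"jaw":0}

```text
t: 21.65
ee_pos: [0.5765, 0.2966, 0.1507]
eef_rot: [-0.701, 0.091, -0.091, 0.701]
wrist_force: [-1.1, 1.6, 0.5]
finger_gap: -0.0003
```

```bash
python3 plan.py|head -1;  python3 - <<'E'
from h import *
a=cv2.imread("pics/w11.png");im=cv2.resize(viewer.capture("wrist")[:,:,::-1],None,fx=1.2,fy=1.2,interpolation=cv2.INTER_CUBIC)
cv2.imwrite("pics/w12.png",im)
E
```

```text
21.65 [0.5765 0.2966 0.1507] [ 0.29  0.43  1.47  0.    1.24 -1.02] [-1.1  1.6  0.5] -0.00029133908512926144
```

Forces are low, so I'll keep pressing in small steps.

>>> move_arm:
  rows:
    - {"xyz":[0.04,0,0.01],"spin":0,"jaw":0}
    - {"xyz":[0.04,0,0.01],"spin":0,"jaw":0}
    - {"xyz":[0,0,0],"spin":0,"jaw":0}
    - {"xyz":[0,0,0],"spin":0,"jaw":0}
    - {"xyz":[0,0,0],"spin":0,"jaw":0}
    - {"xyz":[0,0,0],"spin":0,"jaw":0}
    - {"xyz":[0,0,0],"spin":0,"jaw":0}
    - {"xyz":[0,0,0],"spin":0,"jaw":0}
    - {"xyz":[0,0,0],"spin":0,"jaw":0}
    - {"xyz":[0,0,0],"spin":0,"jaw":0}

```text
t: 22.7
ee_pos: [0.5769, 0.2967, 0.1506]
eef_rot: [0.702, -0.093, 0.089, -0.701]
wrist_force: [-10.6, 0.4, 5.6]
finger_gap: -0.0002
```

Firm stop: 10.6 N with no further travel. I'll back off and check numerically.

>>> move_arm:
  rows:
    - {"xyz":[-0.2,0,-0.05],"spin":0,"jaw":0}
    - {"xyz":[-0.5,0,-0.1],"spin":0,"jaw":0}
    - {"xyz":[-0.8,0,-0.2],"spin":0,"jaw":0}
    - {"xyz":[-0.9,0,-0.2],"spin":0,"jaw":0}
    - {"xyz":[-0.9,-0.8,-0.2],"spin":0,"jaw":0}
    - {"xyz":[-0.9,-0.9,-0.2],"spin":0,"jaw":0}
    - {"xyz":[-0.3,-0.9,0],"spin":0,"jaw":0}
    - {"xyz":[0,-0.9,0],"spin":0,"jaw":0}
    - {"xyz":[0,-0.9,0],"spin":0,"jaw":0}
    - {"xyz":[0,-0.6,0],"spin":0,"jaw":0}

```text
t: 23.7
ee_pos: [0.4422, 0.3034, 0.3034]
eef_rot: [-0.701, 0.089, -0.092, 0.702]
wrist_force: [-0.3, 0.4, -0.5]
finger_gap: -0.0
```

```bash
python3 - <<'E'
from h import *
p,R,s=tool();print(s["t"],np.round(p,3),np.round(s["wrist_force"],1))
for n in("top","wrist","scene"):
    im=viewer.capture(n);cv2.imwrite(f"pics/f_{n}.png",im[:,:,::-1]);c=viewer.calibration(n)
    for th in("cup_door","cupboard","rack","scraper","fork","press","spatula"):
        for r in regions_of(th,n)[:2]:
            if r["score"]>.5:print(n,th,round(r["score"],2),np.round(r["extent"]).astype(int).tolist())
# door top edges expected shut: project model for theta values in top & wrist
c=viewer.calibration("wrist");H=np.array([.591,.130])
for th in(0,-.035,.05,.1):
    print(th,[np.round(proj(c,np.r_[H+r*np.array([-np.sin(th),np.cos(th)])-.014*np.array([np.cos(th),np.sin(th)]),.16])[0],1).tolist() for r in(0,.13,.258)])
E
```

```text
23.7 [0.442 0.303 0.303] [-0.3  0.4 -0.5]
top cup_door 0.72 [263, 110, 43, 41]
top cup_door 0.58 [155, 163, 71, 18]
top cupboard 0.93 [142, 114, 90, 67]
top rack 0.85 [156, 165, 68, 17]
top scraper 0.66 [332, 119, 25, 32]
top scraper 0.65 [309, 253, 33, 34]
top fork 0.54 [302, 193, 14, 25]
top press 0.71 [338, 187, 14, 42]
top spatula 0.51 [317, 189, 14, 32]
wrist cup_door 0.84 [128, 241, 245, 122]
wrist cupboard 0.72 [432, 58, 80, 55]
wrist rack 0.83 [132, 241, 244, 119]
wrist rack 0.54 [311, 2, 116, 65]
scene cupboard 0.71 [221, 202, 110, 124]
scene scraper 0.68 [122, 196, 48, 21]
scene scraper 0.59 [245, 152, 31, 15]
scene press 0.52 [187, 162, 32, 20]
scene spatula 0.75 [200, 174, 31, 16]
0 [[110.9, 357.1], [240.7, 328.6], [376.7, 298.7]]
-0.035 [[111.3, 357.0], [242.4, 332.4], [378.5, 306.8]]
0.05 [[110.2, 357.3], [238.0, 323.2], [373.5, 287.1]]
0.1 [[109.5, 357.5], [234.9, 317.9], [369.4, 275.3]]
```

```bash
python3 - <<'E'
from h import *
im=cv2.imread("pics/f_wrist.png");c=viewer.calibration("wrist")
g=cv2.cvtColor(im,cv2.COLOR_BGR2GRAY)
L=cv2.createLineSegmentDetector().detect(g)[0][:,0]
for l in L:
    n=np.hypot(l[2]-l[0],l[3]-l[1])
    if n>35 and 100<min(l[0],l[2]) and max(l[0],l[2])<430 and min(l[1],l[3])>220:
        o=[]
        for z in(.16,.19,.008):
            a,b=ray(c,l[:2],z),ray(c,l[2:],z)
            if a[1]>b[1]:a,b=b,a
            o.append((np.round(a[:2],3).tolist(),np.round(b[:2],3).tolist(),round(float(np.arctan2(-(b-a)[0],(b-a)[1])),3)))
        print(np.round(l).astype(int).tolist(),*o)
E
```

```text
[346, 246, 377, 298] ([0.518, 0.37], [0.576, 0.388], -1.274) ([0.5, 0.365], [0.552, 0.381], -1.274) ([0.604, 0.397], [0.696, 0.426], -1.274)
[152, 278, 214, 265] ([0.505, 0.198], [0.507, 0.255], -0.03) ([0.489, 0.213], [0.491, 0.262], -0.03) ([0.584, 0.126], [0.587, 0.215], -0.03)
[245, 277, 246, 239] ([0.525, 0.278], [0.489, 0.288], 1.29) ([0.507, 0.283], [0.476, 0.292], 1.29) ([0.615, 0.252], [0.56, 0.268], 1.29)
[253, 239, 253, 286] ([0.535, 0.283], [0.491, 0.294], 1.325) ([0.516, 0.288], [0.477, 0.298], 1.325) ([0.632, 0.26], [0.562, 0.277], 1.325)
[338, 288, 379, 310] ([0.557, 0.356], [0.589, 0.388], -0.795) ([0.535, 0.352], [0.564, 0.381], -0.795) ([0.666, 0.374], [0.717, 0.425], -0.795)
```

```bash
python3 - <<'E'
from h import *
c=viewer.calibration("top");H=np.array([.591,.130])
for th in(-.035,0,.05,.1):
    Y=np.array([-np.sin(th),np.cos(th)]);X=np.array([np.cos(th),np.sin(th)])
    print(th,np.round(proj(c,[np.r_[H+r*Y-.014*X,z] for r in(0,.258) for z in(.008,.16)]),1).tolist())
im=cv2.imread("pics/f_top.png");g=cv2.cvtColor(im,cv2.COLOR_BGR2GRAY)
for l in cv2.createLineSegmentDetector().detect(g)[0][:,0]:
    if np.hypot(l[2]-l[0],l[3]-l[1])>15 and 135<min(l[0],l[2]) and max(l[0],l[2])<240 and 105<min(l[1],l[3]) and max(l[1],l[3])<200 and abs(l[3]-l[1])<10:
        print(np.round(l,1).tolist(),[np.round((lambda a,b:np.arctan2(-(a-b)[0],(a-b)[1])*np.sign(1))(*sorted((ray(c,l[:2],z),ray(c,l[2:],z)),key=lambda v:-v[1])),3) for z in(.19,.16,.008)])
E
```

```text
-0.035 [[223.0, 182.1], [219.9, 172.8], [156.6, 178.3], [146.9, 168.7]]
0 [[223.2, 182.1], [220.0, 172.8], [156.5, 180.6], [146.8, 171.2]]
0.05 [[223.3, 182.1], [220.2, 172.8], [156.6, 183.9], [146.9, 174.7]]
0.1 [[223.5, 182.1], [220.4, 172.8], [156.8, 187.1], [147.1, 178.3]]
[149.3000030517578, 161.0, 220.6999969482422, 164.8000030517578] [np.float64(-0.032), np.float64(-0.032), np.float64(-0.032)]
[228.10000610351562, 180.10000610351562, 165.5, 177.39999389648438] [np.float64(-0.021), np.float64(-0.021), np.float64(-0.021)]
[159.3000030517578, 167.89999389648438, 218.1999969482422, 171.10000610351562] [np.float64(-0.033), np.float64(-0.033), np.float64(-0.033)]
[179.39999389648438, 165.60000610351562, 160.60000610351562, 164.60000610351562] [np.float64(-0.029), np.float64(-0.029), np.float64(-0.029)]
[151.89999389648438, 112.0999984741211, 181.89999389648438, 113.80000305175781] [np.float64(-0.034), np.float64(-0.034), np.float64(-0.034)]
[211.89999389648438, 167.1999969482422, 181.89999389648438, 165.6999969482422] [np.float64(-0.031), np.float64(-0.031), np.float64(-0.031)]
[181.89999389648438, 114.5999984741211, 204.39999389648438, 114.9000015258789] [np.float64(0.009), np.float64(0.009), np.float64(0.009)]
[163.1999969482422, 150.89999389648438, 198.10000610351562, 153.1999969482422] [np.float64(-0.043), np.float64(-0.043), np.float64(-0.043)]
[190.60000610351562, 155.89999389648438, 169.39999389648438, 154.10000610351562] [np.float64(-0.064), np.float64(-0.064), np.float64(-0.064)]
```

The door's outer edge is parallel to the cupboard front (-0.033 against -0.032 rad), so it is shut.

```bash
python3 -c "
from workcell import order,sensors
print(sensors.sense()['t'],order.hand_in())"
```

```text
the job is handed in; nothing more can be done
24.9 None
```

The scraper lies flat and released in the rack on the cupboard door, and the door is pushed shut on its catch. I handed the job in at 24.9 s of the 59 s allowed.

- **Scraper:** I took the square-bladed tool from the crate and lowered it until it touched the rack floor. A picture after release showed it flat and centred between the rails. It was still in the rack when the door was nearly shut; I could not see it once the door closed.
- **Door:** I pushed it slowly with closed fingers. The force rose to about 5 N over the catch, dropped to about 0, then met a firm stop at 10.6 N with no further travel.
- **Final check:** In the top camera picture the door's outer edge is parallel to the cupboard front to 0.001 rad. The gripper is clear and touches nothing.

**Checks that disagreed or fell short:**
- In the wrist camera, the door's top corner at its free edge came out about 10 mm from where a shut door should put it. I trusted the push forces and the top camera over that reading.
- I had used all 12 pictures before the last stage, so the final state was checked only by numbers.
- The networks still found the other three tools at the crate and saw no scraper there. They missed the fork in the final scene picture but found it from above.

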